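Stack washed shelf dividers crosswise to dry in the dispensing room

ROBOT

A 6-joint arm with a two-finger parallel gripper is mounted at the origin on the work surface. World frame = base frame: x ahead of the robot, y to its left, z up, the work surface at z = 0. Lengths are in m, angles in rad, forces in N, time in s.
With the tool pointing down it reaches from about 0.325 to 0.9 m from the base axis. Payload 6.1 kg.
Tool frame: the origin (TCP) lies between the finger pads; the fingertips stand 19 mm ahead of it and the grasp point (between the pads) is the TCP; z points along the fingers, y is the direction in which the jaws open and shut (so a half turn about z gives the same grasp; the last joint's range is limited). The gripper opens to 85 mm and grips with 20 to 120 N. Pads are 22 mm wide; open, the fingers measure 114 mm over their backs; the gripper's body (76 mm by 85 mm) begins 54 mm behind the grasp point. The pads swing forward as they close: fully open they stand 13 mm farther back than shut.
Start: joints at [-1.286, 0.22, 1.526, -0, 1.395, -0.126], TCP at [0.25, -0.573, 0.25] pointing down, gripper open.
Joint ranges: [-2.98, 2.98], [-0.91, 2.08], [0.09, 2.57], [-1.24, 4.39], [0.2, 2.65], [-2.68, 2.68]. Speed limits (rad/s): [2.57, 2.57, 3.01, 3.14, 3.14, 3.14].

INTERFACE

Orientations are given as a rotation vector (axis times angle).
In Python, from rig import robot, cams gives the robot as it stands. The module is installed in compiled form; this text tells all that it offers.
- The arm moves only by the tool servo_tool, never from a script. Its argument "targets" is a list of rows, each a list of 3 entries, a list of its own where there are three numbers: the shift along the tool's x, y, z in cm, then the turn, a rotation vector about the tool's x, y, z in degrees, then the opening, from 0 (shut) to 1 (fully open). A call has 1 to 8 rows; each row is the pose to reach, as a shift and turn from the pose commanded when the call began, along the tool's axes at that moment; what a row does not reach only later rows make up. A row lasts 1/10 s, in which the tool goes at most 50 mm and 8.59 degrees, less where a joint would pass 70% of its speed; a pose out of reach is approached as far as the arm can. A call with a gripper value outside its range is refused whole. The fingers move at their own pace and stop on an object; "newtons" is the grip in N (left out, the last holds). Time passes only in rows, so rows that repeat a pose let the fingers close. It gives the time, the measured TCP pose, the force and the opening at its end, in the units of the state.
- robot.state(): the state, without advancing time (a new reading comes with each control period).
- cams.get_image(name): name is "side" or "top" or "wrist"; returns a dict with "image" (400x640x3 uint8, red, green, blue), "fx", "fy", "cx", "cy" (pixels), "xyz" and "rotation" of the camera in the world. Camera axes: x right, y down, z forward; pixel columns grow to the right and rows downward; lengths in m; the calibration is good to about 2 mm. A picture is of the moment at which its call begins. There is no depth.
- robot.hand_in(): hands the job in, once; it reports no verdict.
The state is a dict: "time_s": time; "joint_pos": joint angles; "dq": joint speeds; "joint_torque": joint torques, N m; "eef_pos": TCP position; "orientation": TCP orientation; "ft_force": force on the tool from outside, world axes, zero at the start; "ft_torque": the same for the moment, N m; "width": finger opening in m.
Only numpy, scipy, OpenCV 4.12 (cv2) and the standard library are available. Lean on these libraries where they do the work, as an engineer would, in place of code of your own. Each camera call takes 0.05 s, during which the arm holds its last target. There are 200 camera calls.

TASK

The dividers of the medicine shelf have been washed and are to be stacked crosswise on the drying stand so that air gets between them: one green divider already lies across the stand's two rails, on two of the white bands. Lay the loose green divider across both rails on the other two white bands, parallel to the first and with its middle midway between the rails, and then lay the blue one on top, flat across the middles of both green ones, parallel to the rails and centred. Leave the first green divider in its place; the yellow bar belongs to another shelf.

Things in the scene. Friction and masses are not known exactly. Their poses are not given: they have to be found in the camera images.
- stand: fixed grey tray 190 x 190 mm, rim 12 mm high, turned any way, with two dark steel rails. Origin: centre of its underside, on the counter; z up. Rails run along its y at x = -60 and +60 mm, 20 mm wide, 170 long, tops at z = 30 mm. White bands 34 mm wide across the rails at y = +50 (taken by the laid green) and -50 mm (free). Greens lie along x, middle at x = 0; blue on them (z = 45 mm) along y, middle at x = y = 0.
- green_laid: the olive-green divider already lying loose on the rails, at the stand's y = +50 mm: straight plastic bar 180 x 30 x 15 mm, about 80 g, both ends and faces alike. Origin: centre of its underside; x along its length, y across its width, z up.
- green_loose: the olive-green divider still to be stacked: straight plastic bar 180 x 30 x 15 mm, about 80 g, both ends and faces alike. Origin: centre of its underside; x along its length, y across its width, z up. It is loose and lies flat on the counter to one side of the stand, its length pointing roughly sideways (along world y, up to 20 degrees off).
- blue: the dark blue bar, which goes on top: straight plastic bar 180 x 30 x 15 mm, about 80 g, both ends and faces alike. Origin: centre of its underside; x along its length, y across its width, z up. It is loose and lies flat on the counter to one side of the stand, its length pointing roughly sideways (along world y, up to 20 degrees off). A yellow bar of the same size lies about likewise.
Things that resemble listed ones, but are neither listed nor needed, are in the scene too. What is shaped like the green_loose but pink or red is not meant.

How it is judged:
By the outcome, as a careful person would: the job done as asked, in the order asked, and still so for the second after the job is handed in, with the robot touching nothing.
It also fails if it takes over 58 s, if anything falls off the work surface, if the arm or the gripper's body presses on something with over 40 N, if the wrist force passes 120 N, or if a joint passes its speed limit or range.

## Working session

There is one attempt and no reset: what is moved stays moved. The work goes in short steps, Python scripts to look and compute and a tool call to move; the robot and the scene stay as the last step left them, time stands still between calls to the robot, and variables do not carry over. Pictures are saved under pics/ and viewed, about 8 in all and at most 12, crops included, and the job is handed in when it is done.

Besides the shell and the picture viewer there is one more tool, called after ">>>" in YAML: its name, and indented under it one key for each argument. servo_tool: Moves the arm, as the interface text tells. Its arguments: {"type":"object","properties":{"targets":{"type":"array"},"newtons":{"type":"number"}},"required":["targets"]}

```bash
mkdir -p pics; python3 - <<'E'
from rig import robot,cams
import cv2,numpy as np,pickle
d={n:cams.get_image(n) for n in("top","side")}
pickle.dump(d,open('d.pkl','wb'))
for n in d:
    c=d[n];print(n,c['fx'],c['fy'],c['cx'],c['cy'],c['xyz'],np.round(c['rotation'],3).tolist())
    cv2.imwrite(f'pics/{n}0.png',c['image'][:,:,::-1])
s=robot.state();print(s)
E
```

```text
top 426.8301852565071 426.8301852565071 314.5831616083073 198.15744317981026 [ 0.3205161  -0.10620463  1.07805241] [-2.042, 2.187, -0.229]
side 414.8935764831845 414.8935764831845 320.03070299946415 199.13939110990668 [0.26855935 0.75576238 0.92877636] [-0.386, 2.746, -1.165]
{'time_s': 0.1, 'joint_pos': array([-1.28613113e+00,  2.21165145e-01,  1.52748661e+00,  8.78824760e-06,
        1.39470798e+00, -1.26095777e-01]), 'dq': array([-0.00136607, -0.00310813, -0.00288156,  0.00088064,  0.00029178,
       -0.00082907]), 'joint_torque': array([ 1.22598562e-03, -4.98245323e+01, -3.90544474e+01, -2.03916302e-04,
        5.71596553e-03,  3.18864593e-06]), 'eef_pos': array([ 0.24942428, -0.57251769,  0.24930288]), 'orientation': array([-3.07384256e+00, -6.40333586e-01,  2.06179738e-04]), 'ft_force': array([ 0.79191547, -0.19264661,  0.14772397]), 'ft_torque': array([-0.04325473,  0.03212873,  0.01716619]), 'width': 0.0854799199124803}
```

View pics/top0.png

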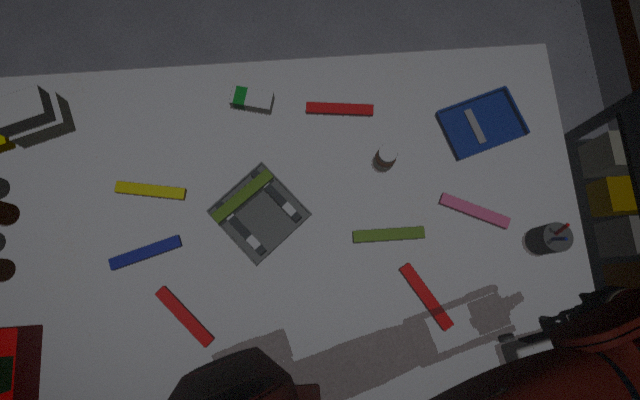

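View pics/side0.png

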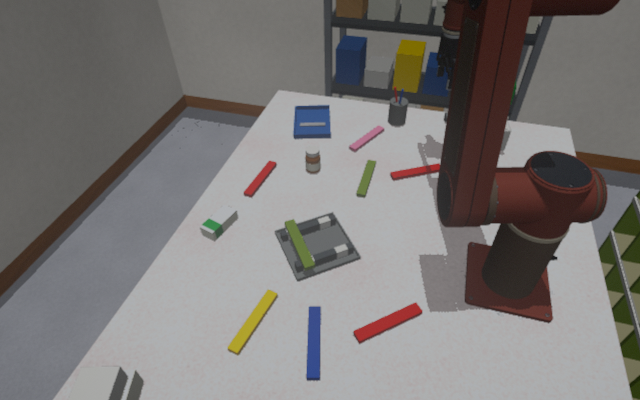

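Top view: the loose green could be the bar at (388,234); the laid green is at (243,196) on the stand at (259,214). Blue bar is at (145,252) and yellow at (150,190). Red bars are at (340,109), (185,316), (426,296) and pink at (474,210), so none of those fit. The blue tray at (482,123) is not a bar. Next I measure, and check the pick in one enlarged crop.

```bash
cat > h.py <<'E'
import numpy as np,cv2
from scipy.spatial.transform import Rotation as R
def cast(c,uv,z):
    uv=np.atleast_2d(uv).astype(float)
    d=np.c_[(uv[:,0]-c['cx'])/c['fx'],(uv[:,1]-c['cy'])/c['fy'],np.ones(len(uv))]
    r=np.array(c['rotation']);M=R.from_rotvec(r).as_matrix() if r.size==3 else r
    d=d@M.T;o=np.array(c['xyz'])
    return (o+d*((z-o[2])/d[:,2])[:,None])[:,:2]
def proj(c,p):
    r=np.array(c['rotation']);M=R.from_rotvec(r).as_matrix() if r.size==3 else r
    q=(np.atleast_2d(p)-c['xyz'])@M
    return np.c_[c['fx']*q[:,0]/q[:,2]+c['cx'],c['fy']*q[:,1]/q[:,2]+c['cy']]
HUE={'green':(28,48,90,40),'blue':(108,130,110,40),'yellow':(20,29,120,60)}
def bars(c,col,z,amin=60):
    h=cv2.cvtColor(cv2.resize(c['image'],None,fx=4,fy=4,interpolation=cv2.INTER_LINEAR),cv2.COLOR_RGB2HSV)
    a,b,s,v=HUE[col]
    m=cv2.inRange(h,(a,s,v),(b,255,255))
    out=[]
    for k in cv2.findContours(m,cv2.RETR_EXTERNAL,cv2.CHAIN_APPROX_NONE)[0]:
        if cv2.contourArea(k)<amin*16: continue
        k=k[:,0]; uv=(k+.5)/4-.5
        w=cast(c,uv,z); (x,y),(w1,w2),an=cv2.minAreaRect((w*1000).astype(np.float32))
        if w1<w2: w1,w2,an=w2,w1,an+90
        out.append((uv.mean(0).round(0).tolist(),[round(x,1),round(y,1)],[round(w1,1),round(w2,1)],round((an+90)%180-90,1)))
    return out
E
python3 - <<'E'
import pickle;from h import *
d=pickle.load(open('d.pkl','rb'))
for n in d:
    c=d[n]
    for col,z in(('green',.015),('green',.045),('blue',.015),('yellow',.015)):
        print(n,col,z);[print('  ',b) for b in bars(c,col,z)]
c=d['top'];I=c['image']
a=cv2.resize(I[150:280,100:310],None,fx=3.8,fy=3.8,interpolation=cv2.INTER_CUBIC)
cv2.imwrite('pics/crop.png',a[:,:,::-1])
for p in((388,234),(243,196),(145,252),(150,190),(230,212),(260,211)):print(p,cv2.cvtColor(I[p[1]:p[1]+1,p[0]:p[0]+1],cv2.COLOR_RGB2HSV)[0,0])
E
```

```text
top green 0.015
   ([388.0, 234.0], [440.1, -300.5], [177.9, 28.2], 89.9)
   ([149.0, 190.0], [595.5, 297.8], [178.1, 29.5], 79.7)
   ([242.0, 196.0], [564.1, 61.3], [183.1, 30.8], -52.4)
top green 0.045
   ([388.0, 234.0], [436.8, -295.0], [172.9, 27.4], 89.9)
   ([149.0, 190.0], [587.7, 286.4], [173.1, 28.7], 79.7)
   ([242.0, 196.0], [557.2, 56.6], [177.9, 29.9], -52.4)
top blue 0.015
   ([144.0, 252.0], [437.0, 307.1], [179.2, 29.3], -74.0)
   ([492.0, 118.0], [720.5, -580.5], [207.7, 144.4], -72.7)
top yellow 0.015
   ([150.0, 190.0], [594.5, 296.4], [180.8, 30.3], 79.6)
   ([621.0, 193.0], [504.6, -904.1], [92.1, 61.9], 0.2)
side green 0.015
   ([635.0, 386.0], [-250.2, 223.0], [59.4, 17.6], 77.8)
   ([631.0, 347.0], [-260.0, 120.7], [78.8, 38.5], 88.7)
   ([622.0, 312.0], [-259.6, 24.9], [87.2, 37.9], 89.6)
   ([636.0, 286.0], [-310.1, -62.3], [63.4, 21.0], 77.8)
   ([611.0, 267.0], [-259.2, -121.6], [196.8, 37.8], -89.9)
   ([299.0, 244.0], [568.6, 37.0], [184.9, 30.8], -52.6)
   ([630.0, 235.0], [-330.7, -262.2], [256.8, 65.2], 77.8)
   ([366.0, 177.0], [441.7, -296.6], [178
[... 334 characters left out ...]
44.0], [558.7, 60.6], [178.9, 29.8], -52.6)
   ([630.0, 235.0], [-311.0, -228.8], [248.4, 63.1], 77.8)
   ([366.0, 177.0], [436.1, -262.1], [172.5, 26.2], -89.9)
side blue 0.015
   ([313.0, 343.0], [438.8, 312.8], [179.6, 27.9], -73.7)
   ([311.0, 121.0], [722.4, -578.7], [198.9, 138.2], -72.9)
   ([436.0, 76.0], [280.9, -1101.6], [413.9, 104.5], -87.8)
   ([351.0, 59.0], [709.3, -1157.5], [531.0, 146.5], -80.5)
side yellow 0.015
   ([252.0, 321.0], [596.6, 300.8], [180.5, 31.1], 79.8)
   ([408.0, 67.0], [422.7, -1160.8], [542.8, 134.0], -87.3)
(388, 234) [ 40 120  83]
(243, 196) [ 39 120  81]
(145, 252) [115 136  88]
(150, 190) [ 28 218 109]
(230, 212) [ 39 124  72]
(260, 211) [105   8  67]
```

View pics/crop.png

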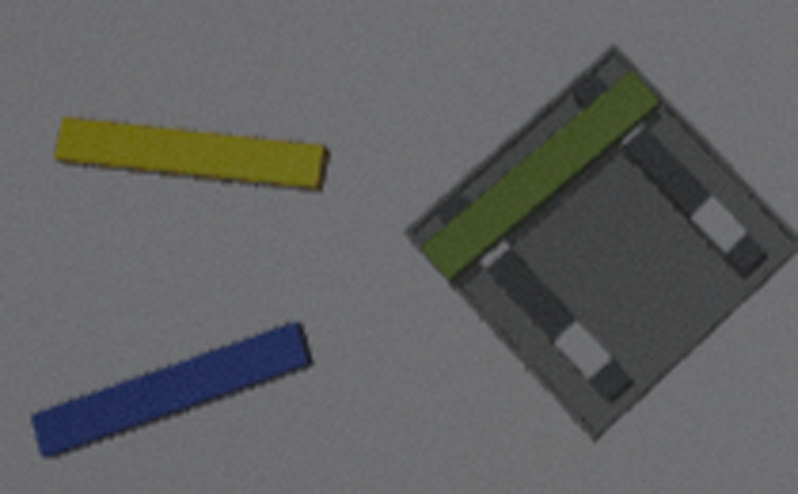

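The crop shows the blue bar at (170,390), the yellow bar at (190,152) and the stand. The free bands are at (718,222) and (583,348), and the laid green covers the other two. The loose green at (388,234) is the only other olive bar. I'll confirm it up close with the wrist camera.

```bash
cat >> h.py <<'E'
def bands(c,ctr,rad=.11,z=.03,vmin=None):
    """white patches on the rails near ctr (m): area centroids cast to z"""
    S=4;g=cv2.resize(c['image'],None,fx=S,fy=S,interpolation=cv2.INTER_LINEAR)
    hsv=cv2.cvtColor(g,cv2.COLOR_RGB2HSV)
    t=np.linspace(0,2*np.pi,40);ring=np.c_[ctr[0]+rad*np.cos(t),ctr[1]+rad*np.sin(t),0*t+z]
    roi=np.zeros(g.shape[:2],np.uint8);cv2.fillPoly(roi,[(proj(c,ring)*S).astype(np.int32)],255)
    v=hsv[:,:,2]; 
    if vmin is None: vmin=(np.median(v[roi>0])+np.percentile(v[roi>0],98))/2
    m=((v>vmin)&(hsv[:,:,1]<60)&(roi>0)).astype(np.uint8)
    out=[]
    for k in cv2.findContours(m,cv2.RETR_EXTERNAL,cv2.CHAIN_APPROX_NONE)[0]:
        if cv2.contourArea(k)<300: continue
        uv=(k[:,0]+.5)/S-.5
        (x,y),(a,b),an=cv2.minAreaRect((cast(c,uv,z)*1000).astype(np.float32))
        out.append([round(q,1) for q in(x,y,a,b,an)])
    return out
E
python3 - <<'E'
import pickle;from h import *
d=pickle.load(open('d.pkl','rb'))
L=np.array([.558,.0586]);a=np.radians(-52.5);ux=np.array([np.cos(a),np.sin(a)]);n=np.array([-ux[1],ux[0]])
for s in(1,-1):print('cand',L+s*.05*n)
c=L-.05*n
for k in d:print(k,bands(d[k],c,.085))
s=[R.from_rotvec([-3.07384256e+00, -6.40333586e-01,0]).as_matrix()];print(s[0].round(3))
E
```

```text
cand [0.59766767 0.08903807]
cand [0.51833233 0.02816193]
top [[443.0, 35.9, 33.0, 20.2, 43.6], [522.3, -53.5, 24.5, 19.5, 41.0]]
side [[444.6, 37.2, 33.1, 21.5, 38.7], [521.4, -54.2, 31.1, 19.9, 36.6]]
[[ 0.917  0.399 -0.   ]
 [ 0.399 -0.917  0.002]
 [ 0.    -0.002 -1.   ]]
```

```bash
cat >> h.py <<'E'
def go(x,y,z,yaw,st=None):
    """shift cm and turn about tool z (deg) from the present pose to a world pose (mm-free m, deg)"""
    if st is None:
        from rig import robot; st=robot.state()
    M=R.from_rotvec(st['orientation']).as_matrix();p=np.array(st['eef_pos'])
    y0=np.degrees(np.arctan2(M[1,0],M[0,0]))
    s=M.T@(np.array([x,y,z])-p)*100
    print('shift cm',s.round(2),'turn',round(-((yaw-y0+180)%360-180),2),'| pos',p.round(4),'yaw',round(y0,2),'tilt',np.degrees(np.arccos(-M[2,2])).round(2))
E
python3 - <<'E'
import pickle;from h import *
d=pickle.load(open('d.pkl','rb'))
go(.441,-.2985,.25,90)
q=np.array([(614,47),(408,232),(595,438),(797,238)])/3.8-.5+[100,150]+.13
w=cast(d['top'],q,.012)*1000;print(w.round(1),w.mean(0))
for i in range(4):
    e=w[i]-w[i-1];print(np.hypot(*e).round(1),np.degrees(np.arctan2(e[1],e[0])).round(1))
print(bands(d['top'],(.483,-.009),.09,vmin=110),bands(d['side'],(.483,-.009),.09,vmin=110))
E
```

```text
shift cm [ 28.51 -17.47  -0.03] turn -66.47 | pos [ 0.2494 -0.5725  0.2493] yaw 23.53 tilt 0.1
[[ 650.2    9.2]
 [ 531.1  151.8]
 [ 386.6   32.8]
 [ 509.3 -106.9]] [519.32643567  21.73658029]
182.5 39.5
185.8 129.8
187.2 -140.5
186.0 -48.7
[[442.9, 36.1, 30.0, 15.4, 41.8], [428.4, -53.7, 35.0, 140.4, 39.5], [519.6, -56.5, 28.8, 16.0, 41.0]] [[444.9, 36.1, 37.8, 28.7, 39.4], [520.6, -55.0, 37.4, 27.2, 40.3], [470.4, -49.0, 98.9, 180.8, 69.0]]
```

>>> servo_tool:
  targets:
    - [[3.5,-2.2,0],[0,0,-8.3],1]
    - [[7.1,-4.4,0],[0,0,-16.6],1]
    - [[10.7,-6.6,0],[0,0,-24.9],1]
    - [[14.3,-8.8,0],[0,0,-33.2],1]
    - [[17.9,-11,0],[0,0,-41.5],1]
    - [[21.4,-13.1,0],[0,0,-49.9],1]
    - [[25,-15.3,0],[0,0,-58.2],1]
    - [[28.5,-17.5,0],[0,0,-66.5],1]

```text
time_s: 0.9
eef_pos: [0.4416, -0.297, 0.2499]
orientation: [-2.214, -2.228, -0.0]
ft_force: [0.4, -0.8, -0.8]
width: 0.0854
```

```bash
cat > w.py <<'E'
import sys,pickle;from h import *
from rig import robot,cams
def shot(tag):
    c=cams.get_image('wrist');cv2.imwrite(f'pics/{tag}.png',c['image'][:,:,::-1]);pickle.dump(c,open(tag+'.pkl','wb'))
    print('cam',np.round(c['xyz'],4));return c
E
python3 - <<'E'
from w import *
c=shot('w1')
for z in(.015,):print(bars(c,'green',z,400))
go(.441,-.2985,.25,90)
E
```

```text
cam [ 0.4409 -0.2141  0.3748]
[([322.0, 162.0], [443.0, -298.8], [176.2, 28.0], -89.8)]
shift cm [-0.63 -0.36 -0.01] turn 0.99 | pos [ 0.4445 -0.2922  0.25  ] yaw 90.99 tilt 0.26
```

View pics/w1.png

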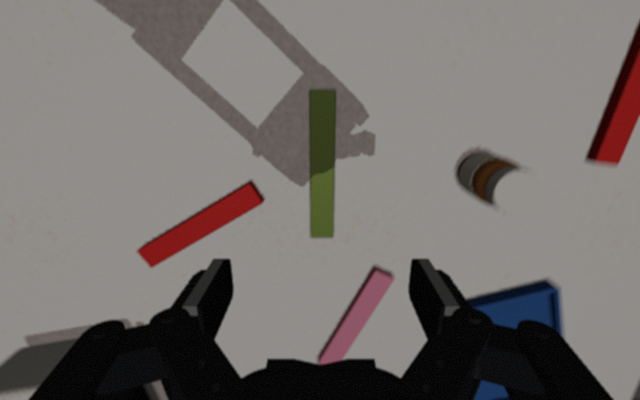

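The wrist view confirms it. The only olive bar is at (322,162), clear of the red bar at (200,222) and the pink at (355,315). Descending to grasp.

>>> servo_tool:
  targets:
    - [[0,0.1,3],[0,0,0],1]
    - [[0,0.1,7.5],[0,0,0],1]
    - [[0,0.1,12],[0,0,0],1]
    - [[0,0.1,16],[0,0,0],1]
    - [[0,0.1,18],[0,0,0],1]
    - [[0,0.1,19],[0,0,0],1]
    - [[0,0.1,19],[0,0,0],1]
    - [[0,0.1,19],[0,0,0],1]

```text
time_s: 1.75
eef_pos: [0.4426, -0.2995, 0.0614]
orientation: [2.22, 2.221, 0.0]
ft_force: [0.2, -0.5, 0.6]
width: 0.0851
```

```bash
python3 - <<'E'
from w import *
c=shot('w2')
print(bars(c,'green',.015,400))
go(.4425,-.2987,.021,90)
E
```

```text
cam [ 0.4423 -0.2163  0.1862]
[([320.0, 215.0], [441.9, -300.5], [178.3, 29.0], 89.8)]
shift cm [ 0.11 -0.06  4.1 ] turn 0.03 | pos [ 0.443  -0.2998  0.062 ] yaw 90.03 tilt 0.16
```

>>> servo_tool:
  newtons: 40
  targets:
    - [[-0.05,-0.1,2],[0,0,0],1]
    - [[-0.05,-0.1,3.5],[0,0,0],1]
    - [[-0.05,-0.1,4],[0,0,0],1]
    - [[-0.05,-0.1,4],[0,0,0],0]
    - [[-0.05,-0.1,4],[0,0,0],0]
    - [[-0.05,-0.1,4],[0,0,0],0]
    - [[-0.05,-0.1,4],[0,0,0],0]
    - [[-0.05,-0.1,4],[0,0,0],0]

```text
time_s: 2.6
eef_pos: [0.4416, -0.2998, 0.0212]
orientation: [2.219, 2.221, 0.0]
ft_force: [-0.2, 0.1, 3.1]
width: 0.029
```

>>> servo_tool:
  targets:
    - [[0,0,-3],[0,0,0],0]
    - [[0,0,-8],[0,0,0],0]
    - [[3,0,-13],[0,0,0],0]
    - [[7,0,-18],[0,0,0],0]
    - [[11,0,-22],[0,0,0],0]
    - [[14,0,-23],[0,0,0],0]
    - [[15,0,-23],[0,0,0],0]
    - [[15,0,-23],[0,0,0],0]

```text
time_s: 3.4
eef_pos: [0.4415, -0.1475, 0.252]
orientation: [2.215, 2.224, 0.002]
ft_force: [-0.2, 0.5, -1.8]
width: 0.0288
```

>>> servo_tool:
  targets:
    - [[0,0,0],[0,0,0],0]
    - [[0,0,0],[0,0,0],0]

```text
time_s: 3.6
eef_pos: [0.4404, -0.1498, 0.2493]
orientation: [-2.221, -2.22, 0.001]
ft_force: [-0.3, -0.9, -1.4]
width: 0.0289
```

```bash
python3 - <<'E'
from w import *
s=robot.state();print(s['eef_pos'],s['width'],s['ft_force'])
c=shot('w3')
print(bars(c,'green',.045,400))
print(bands(c,(.519,.022),.13))
print(bands(c,(.519,.022),.13,vmin=120))
print([proj(c,[.519,.022,.03]).round(0), c['fx']])
E
```

```text
[ 0.44038026 -0.14983149  0.24928541] 0.028922039724986158 [-0.25155768 -0.8555276  -1.41923956]
cam [ 0.4405 -0.0669  0.3742]
[([321.0, 216.0], [439.9, -236.0], [365.6, 74.9], -89.9), ([490.0, 16.0], [599.3, 5.2], [47.3, 30.6], -53.1)]
[[486.6, -99.0, 13.1, 28.9, 39.8], [520.7, -55.8, 33.8, 20.6, 39.4], [585.9, -1.5, 2.6, 19.8, 39.6], [590.6, -56.7, 188.4, 45.8, 44.8], [414.0, -20.9, 25.7, 93.8, 39.5]]
[[486.5, -98.9, 13.6, 29.5, 39.7], [520.7, -55.8, 34.3, 21.2, 39.4], [585.9, -1.5, 3.0, 20.3, 39.6], [590.5, -56.6, 188.4, 46.0, 44.7], [414.2, -21.1, 26.2, 94.4, 39.5]]
[array([[403.,  -4.]]), 309.6302175589507]
```

View pics/w3.png

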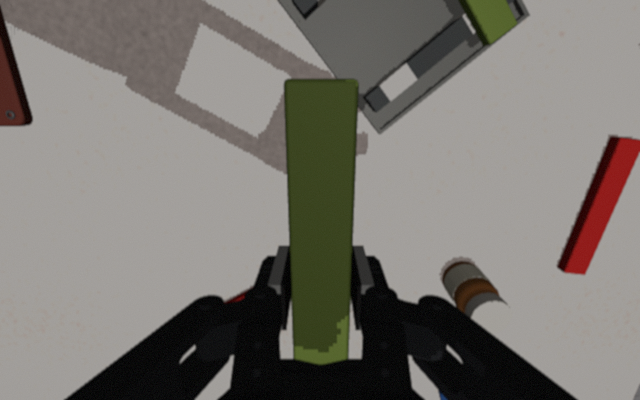

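The wrist view shows the bar held straight, from (320,80) to (320,360). The free band is at (398,80) and the laid green at (490,15). The stand's rails run at 39.5° in the world. The free bands' midpoint comes out at about (482.5,-9.5) mm, and the wrist and fixed cameras agree on it. Moving above it.

>>> servo_tool:
  targets:
    - [[2,0.6,0],[0,0,-7],0]
    - [[5,1.5,0],[0,0,-14],0]
    - [[8,2.4,1],[0,0,-21],0]
    - [[11,3.3,4],[0,0,-28],0]
    - [[13,3.9,8],[0,0,-35],0]
    - [[14,4.2,12],[0,0,-38.7],0]
    - [[14,4.2,15],[0,0,-38.7],0]
    - [[14,4.2,16],[0,0,-38.7],0]

```text
time_s: 4.45
eef_pos: [0.4796, -0.0091, 0.0858]
orientation: [-1.356, -2.825, 0.004]
ft_force: [-0.7, 0.1, 0.1]
width: 0.029
```

>>> servo_tool:
  targets:
    - [[0,0,0],[0,0,0],0]
    - [[0,0,0],[0,0,0],0]
    - [[0,0,0],[0,0,0],0]

```text
time_s: 4.75
eef_pos: [0.4844, -0.01, 0.0923]
orientation: [1.359, 2.829, 0.001]
ft_force: [-0.1, -1.4, -1.3]
width: 0.0288
```

```bash
python3 - <<'E'
from w import *
c=shot('w4')
go(.4825,-.0095,.0512,128.7)
print(bands(c,(.482,-.01),.08))
t=cams.get_image('top');pickle.dump(t,open('t4.pkl','wb'))
for z in(.045,.082):print(z,bars(t,'green',z)); print(bars(c,'green',z,300))
E
```

```text
cam [0.4322 0.0549 0.2169]
shift cm [ 0.16 -0.13  4.11] turn -0.01 | pos [ 0.4844 -0.0099  0.0923] yaw 128.69 tilt 0.2
[[431.7, -17.2, 3.7, 13.3, 40.3], [423.3, -8.8, 3.0, 8.1, 88.5], [413.4, -7.0, 7.1, 10.9, 2.5], [435.4, -48.4, 39.9, 114.1, 39.7], [411.8, 3.8, 9.7, 27.6, 39.5]]
0.045 [([249.0, 238.0], [451.3, 41.7], [61.7, 31.6], -49.8), ([291.0, 202.0], [531.9, -59.5], [51.8, 30.4], -50.1), ([148.0, 189.0], [587.6, 286.2], [173.3, 28.7], 79.8)]
[([321.0, 216.0], [488.5, -14.6], [192.4, 39.8], -51.3), ([491.0, 187.0], [553.4, 61.1], [166.2, 35.7], -52.3)]
0.082 [([249.0, 238.0], [446.6, 36.4], [59.5, 30.5], -49.8), ([291.0, 202.0], [524.4, -61.2], [49.9, 29.3], -50.1), ([148.0, 189.0], [578.1, 272.2], [167.1, 27.6], 79.8)]
[([321.0, 216.0], [476.4, 0.4], [150.9, 31.2], -51.3), ([491.0, 187.0], [527.3, 59.8], [130.4, 28.0], -52.3)]
```

View pics/w4.png

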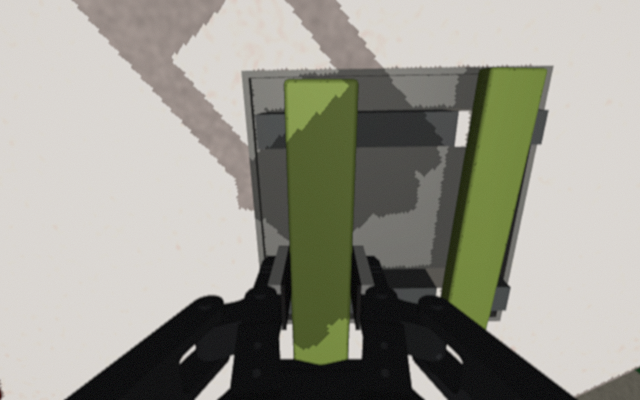

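The view shows the held bar above the free bands. The laid green lies untouched at about (490,190), nearly parallel. Lowering, then releasing.

>>> servo_tool:
  targets:
    - [[0.15,-0.1,1.2],[0,0,0],0]
    - [[0.15,-0.1,2.4],[0,0,0],0]
    - [[0.15,-0.1,3.2],[0,0,0],0]
    - [[0.15,-0.1,3.7],[0,0,0],0]
    - [[0.15,-0.1,3.9],[0,0,0],0]
    - [[0.15,-0.1,4],[0,0,0],0]
    - [[0.15,-0.1,4],[0,0,0],0]
    - [[0.15,-0.1,4],[0,0,0],0]

```text
time_s: 5.65
eef_pos: [0.4807, -0.0085, 0.0511]
orientation: [-1.358, -2.831, 0.001]
ft_force: [-7.5, 0.4, 13.4]
width: 0.0287
```

```bash
python3 - <<'E'
from w import *
go(.4825,-.0095,.0512,128.7);print(robot.state()['ft_force'])
E
```

```text
shift cm [-0.19  0.08 -0.01] turn 0.05 | pos [ 0.4807 -0.0085  0.0511] yaw 128.75 tilt 0.11
[-7.47867733  0.42100724 13.41901062]
```

>>> servo_tool:
  targets:
    - [[-0.15,0.1,-0.1],[0,0,0],0]
    - [[-0.15,0.1,-0.1],[0,0,0],0]
    - [[-0.15,0.1,-0.05],[0,0,0],0.5]
    - [[-0.15,0.1,-0.05],[0,0,0],1]
    - [[-0.15,0.1,-0.05],[0,0,0],1]
    - [[-0.15,0.1,-2],[0,0,0],1]
    - [[-0.15,0.1,-5],[0,0,0],1]
    - [[-0.15,0.1,-9],[0,0,0],1]

```text
time_s: 6.45
eef_pos: [0.4811, -0.0089, 0.1394]
orientation: [-1.357, -2.829, 0.002]
ft_force: [0.7, -0.5, 0.4]
width: 0.0855
```

>>> servo_tool:
  targets:
    - [[0,2,-4],[0,0,0],1]
    - [[0,5,-8],[0,0,0],1]
    - [[0,9,-10],[0,0,0],1]
    - [[0,9,-10],[0,0,0],1]
    - [[0,9,-10],[0,0,0],1]
    - [[0,9,-10],[0,0,0],1]

```text
time_s: 7.05
eef_pos: [0.5516, 0.0468, 0.2386]
orientation: [-1.358, -2.83, 0.002]
ft_force: [-0.7, 0.4, -0.8]
width: 0.0853
```

```bash
python3 - <<'E'
from w import *
c=shot('w5')
go(.438,.31,.10,106)
print('w',bars(c,'green',.045,300))
for n in('top','side'):
  t=cams.get_image(n);pickle.dump(t,open(n+'5.pkl','wb'));print(n,bars(t,'green',.045,150)[-5:])
E
```

```text
cam [0.5002 0.1117 0.3636]
shift cm [27.62  7.65 13.89] turn 22.71 | pos [0.5515 0.0466 0.2386] yaw 128.71 tilt 0.19
w [([237.0, 169.0], [483.7, -9.1], [178.1, 32.1], -51.2), ([333.0, 164.0], [559.1, 58.3], [178.0, 30.6], -52.5), ([466.0, 45.0], [579.7, 231.8], [57.3, 22.6], 79.7)]
top [([270.0, 224.0], [482.2, -10.3], [178.3, 30.2], -51.4), ([169.0, 192.0], [578.6, 236.9], [72.2, 29.0], 79.8), ([260.0, 180.0], [593.6, 9.7], [59.4, 30.3], -52.1)]
side [([623.0, 312.0], [-242.1, 48.6], [85.1, 36.9], 89.9), ([614.0, 274.0], [-242.1, -65.4], [136.3, 37.0], -89.9), ([299.0, 243.0], [559.3, 60.0], [177.3, 29.5], -52.4), ([633.0, 240.0], [-317.1, -207.9], [210.2, 42.3], 77.8), ([332.0, 232.0], [483.8, -6.5], [179.7, 30.1], -51.3)]
```

View pics/w5.png

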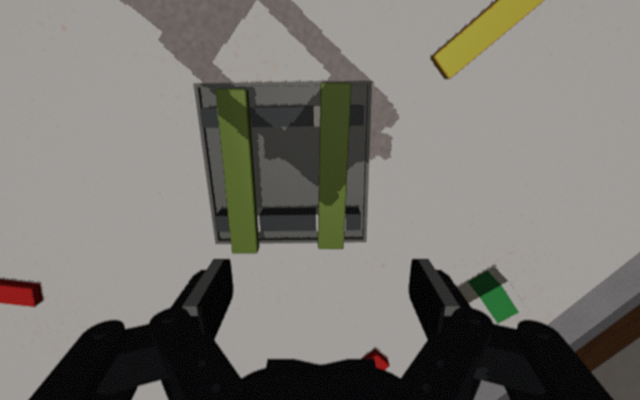

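Both greens lie across both rails: loose at (238,170), laid at (334,165). No bands remain uncovered except for slivers. I'll cross-check the stand centre from the rim corners and work out the blue approach.

```bash
python3 - <<'E'
from w import *
c=pickle.load(open('w5.pkl','rb'))
g=cv2.GaussianBlur(cv2.cvtColor(c['image'],cv2.COLOR_RGB2GRAY),(3,3),0)
P=cast(c,[(196,85),(371,81),(366,242),(216,243)],.012)*1000
print(P.round(1),P.mean(0).round(1))
for i in range(4):
  e=P[i]-P[i-1];print(np.hypot(*e).round(1),np.degrees(np.arctan2(*e[::-1])).round(1))
# white slivers next to greens, on rail tops
h=cv2.cvtColor(c['image'],cv2.COLOR_RGB2HSV)
go(.438,.3099,.06,106)
cv2.imwrite('pics/c5.png',cv2.resize(c['image'][70:265,180:390],None,fx=3.8,fy=3,interpolation=cv2.INTER_CUBIC)[:,:,::-1])
E
```

```text
[[ 390.3   35.2]
 [ 533.5  155.1]
 [ 654.8    9.3]
 [ 508.3 -110. ]] [521.7  22.4]
187.1 129.1
186.7 39.9
189.6 -50.2
188.9 -140.8
shift cm [27.65  7.61 17.93] turn 22.69 | pos [0.5518 0.0465 0.239 ] yaw 128.69 tilt 0.14
```

View pics/c5.png

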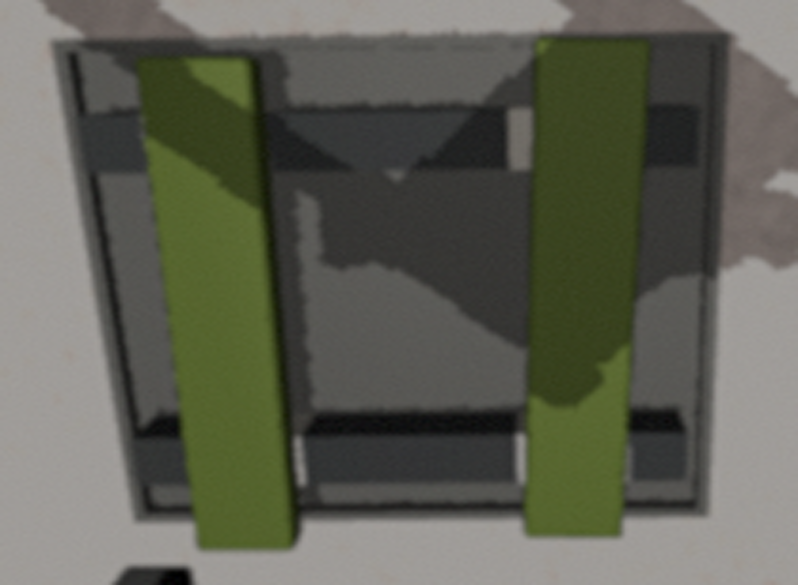

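The enlarged crop shows the loose green on its bands, with the band slivers beside it at about (300,460). The laid green is untouched. The rim centre (521.7,22.4) agrees with the band-based (521.1,22.3). Now the blue bar.

>>> servo_tool:
  targets:
    - [[3,0.8,0],[0,0,3],1]
    - [[7,2,0],[0,0,6],1]
    - [[11.5,3.2,1],[0,0,9],1]
    - [[16,4.4,4],[0,0,13],1]
    - [[20.5,5.7,8],[0,0,17],1]
    - [[24.5,6.8,12],[0,0,21],1]
    - [[27,7.5,15],[0,0,22.7],1]
    - [[27.6,7.6,17],[0,0,22.7],1]

```text
time_s: 8.0
eef_pos: [0.4372, 0.3112, 0.0681]
orientation: [-1.889, -2.509, 0.002]
ft_force: [-0.5, -0.4, -0.4]
width: 0.0854
```

>>> servo_tool:
  targets:
    - [[0,0,0],[0,0,0],1]
    - [[0,0,0],[0,0,0],1]
    - [[0,0,0],[0,0,0],1]

```text
time_s: 8.3
eef_pos: [0.4412, 0.3096, 0.072]
orientation: [1.89, 2.507, 0.004]
ft_force: [0.1, 0.6, -0.2]
width: 0.0853
```

```bash
python3 - <<'E'
from w import *
c=shot('w6')
b=bars(c,'blue',.015,400);print(b)
(x,y),a=b[0][1],b[0][3]
go(x/1000,y/1000,.0215,a%180)
E
```

```text
cam [0.418  0.3893 0.1969]
[([316.0, 208.0], [438.5, 309.0], [178.2, 28.7], -74.1)]
shift cm [ 0.02 -0.33  5.09] turn 0.05 | pos [0.4416 0.3097 0.0724] yaw 105.95 tilt 0.21
```

View pics/w6.png

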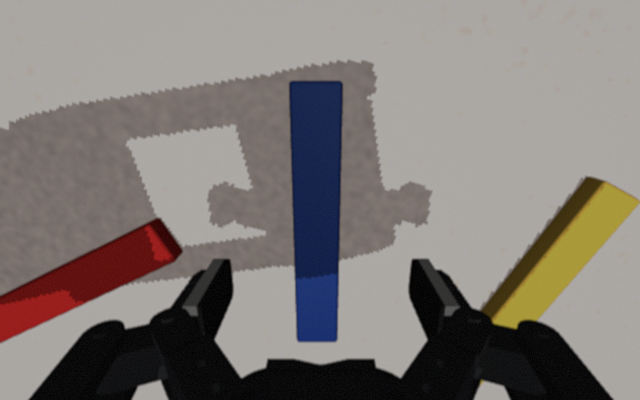

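Blue bar at (316,210) sits between the fingers. Yellow at (560,250) and red at (90,270) stand clear.

>>> servo_tool:
  targets:
    - [[0,-0.2,2],[0,0,0],1]
    - [[0,-0.2,4],[0,0,0],1]
    - [[0,-0.2,5],[0,0,0],1]
    - [[0,-0.2,5],[0,0,0],1]
    - [[0,-0.2,5],[0,0,0],0]
    - [[0,-0.2,5],[0,0,0],0]
    - [[0,-0.2,5],[0,0,0],0]
    - [[0,-0.2,5],[0,0,0],0]

```text
time_s: 9.15
eef_pos: [0.4382, 0.3097, 0.0212]
orientation: [1.889, 2.509, 0.002]
ft_force: [-4.7, -3.5, 15.3]
width: 0.0291
```

>>> servo_tool:
  targets:
    - [[0,0,0],[0,0,0],0]
    - [[0,0,-3],[0,0,0],0]
    - [[0,0,-8],[0,0,0],0]
    - [[0,0,-11],[0,0,0],0]
    - [[0,0,-12],[0,0,0],0]
    - [[0,0,-12],[0,0,0],0]
    - [[0,0,-12],[0,0,0],0]

```text
time_s: 9.85
eef_pos: [0.4366, 0.3089, 0.1386]
orientation: [-1.889, -2.509, 0.003]
ft_force: [0.1, 0.4, -1.4]
width: 0.0288
```

```bash
python3 - <<'E'
from w import *
go(.5212,.0235,.14,39.8)
E
```

```text
shift cm [-29.77   0.24  -0.13] turn 66.24 | pos [0.4366 0.3089 0.1386] yaw 106.04 tilt 0.14
```

>>> servo_tool:
  targets:
    - [[-2.5,0,0],[0,0,6],0]
    - [[-6,0,0],[0,0,14],0]
    - [[-10,0.1,0],[0,0,22.5],0]
    - [[-14.5,0.1,0],[0,0,31],0]
    - [[-19,0.1,0],[0,0,39.5],0]
    - [[-23.5,0.2,0],[0,0,48],0]
    - [[-27.5,0.2,0],[0,0,56.5],0]
    - [[-29.5,0.2,0],[0,0,63],0]

```text
time_s: 10.65
eef_pos: [0.52, 0.0235, 0.1376]
orientation: [-2.926, -1.14, 0.006]
ft_force: [0.3, 0.7, -1.2]
width: 0.0293
```

>>> servo_tool:
  targets:
    - [[0,0,0],[0,0,3.2],0]
    - [[0,0,0],[0,0,3.2],0]
    - [[0,0,0],[0,0,3.2],0]
    - [[0,0,0],[0,0,3.2],0]

```text
time_s: 11.05
eef_pos: [0.5203, 0.027, 0.1392]
orientation: [-2.952, -1.073, 0.003]
ft_force: [0.2, -0.2, -1.0]
width: 0.0289
```

```bash
python3 - <<'E'
from w import *
c=shot('w7')
go(.5212,.0235,.0662,39.8)
print(bars(c,'blue',.134,400),bars(c,'green',.045,400))
E
```

```text
cam [0.5838 0.0804 0.2639]
shift cm [-0.17  0.33  7.33] turn 0.15 | pos [0.5205 0.0271 0.1395] yaw 39.95 tilt 0.08
[([321.0, 216.0], [531.9, 37.4], [144.9, 30.0], 39.9)] [([404.0, 264.0], [522.9, -54.1], [60.4, 36.5], -50.6), ([245.0, 260.0], [445.9, 42.2], [48.7, 36.4], -51.8), ([402.0, 145.0], [593.4, 13.5], [66.6, 31.3], -52.0), ([241.0, 138.0], [524.2, 103.8], [62.0, 31.2], -52.1)]
```

View pics/w7.png

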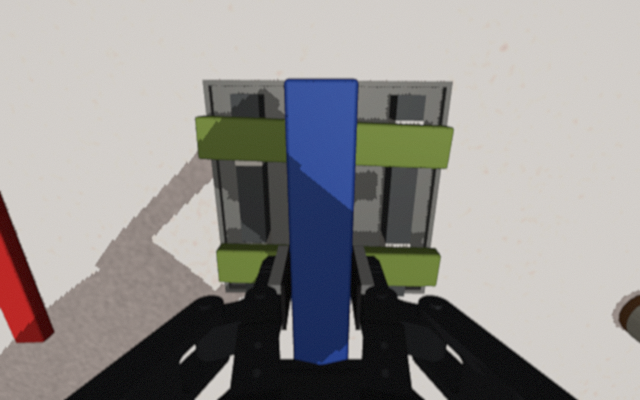

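The held blue bar is above the middles of both greens, at (323,140) and (323,265). Lowering in two stages.

>>> servo_tool:
  targets:
    - [[-0.1,0.2,1.5],[0,0,0],0]
    - [[-0.1,0.2,3],[0,0,0],0]
    - [[-0.1,0.2,4.5],[0,0,0],0]
    - [[-0.1,0.2,5.5],[0,0,0],0]
    - [[-0.1,0.2,6],[0,0,0],0]
    - [[-0.1,0.2,6],[0,0,0],0]
    - [[-0.1,0.2,6],[0,0,0],0]
    - [[-0.1,0.2,6],[0,0,0],0]

```text
time_s: 11.9
eef_pos: [0.5222, 0.0242, 0.081]
orientation: [2.953, 1.07, 0.002]
ft_force: [-0.8, 0.3, -1.2]
width: 0.029
```

```bash
python3 - <<'E'
from w import *
go(.5212,.0235,.0662,39.8)
E
```

```text
shift cm [-0.12 -0.02  1.48] turn 0.04 | pos [0.5222 0.0242 0.081 ] yaw 39.84 tilt 0.08
```

>>> servo_tool:
  targets:
    - [[-0.1,0,0.5],[0,0,0],0]
    - [[-0.1,0,0.9],[0,0,0],0]
    - [[-0.1,0,1.2],[0,0,0],0]
    - [[-0.1,0,1.4],[0,0,0],0]
    - [[-0.1,0,1.4],[0,0,0],0]
    - [[-0.1,0,1.4],[0,0,0],0]

```text
time_s: 12.5
eef_pos: [0.5209, 0.0236, 0.0663]
orientation: [2.954, 1.07, 0.0]
ft_force: [-0.6, -0.1, 0.5]
width: 0.029
```

>>> servo_tool:
  targets:
    - [[0,0,0],[0,0,0],0.5]
    - [[0,0,0],[0,0,0],1]
    - [[0,0,0],[0,0,0],1]
    - [[0,0,0],[0,0,0],1]
    - [[0,0,-2],[0,0,0],1]
    - [[0,0,-5],[0,0,0],1]
    - [[0,0,-9],[0,0,0],1]
    - [[0,0,-12],[0,0,0],1]

```text
time_s: 13.3
eef_pos: [0.5213, 0.0236, 0.1885]
orientation: [2.953, 1.07, 0.002]
ft_force: [0.4, -0.3, 1.1]
width: 0.085
```

>>> servo_tool:
  targets:
    - [[-3,0,-2],[0,0,0],1]
    - [[-7,0,-4],[0,0,0],1]
    - [[-10,0,-5],[0,0,0],1]
    - [[-10,0,-5],[0,0,0],1]
    - [[-10,0,-5],[0,0,0],1]
    - [[-10,0,-5],[0,0,0],1]

```text
time_s: 13.9
eef_pos: [0.4443, -0.0401, 0.236]
orientation: [-2.953, -1.07, 0.0]
ft_force: [0.9, -0.1, -0.2]
width: 0.0857
```

```bash
python3 - <<'E'
from w import *
c=shot('w8')
print('w',bars(c,'blue',.06,400),bars(c,'green',.045,200))
for n in('top','side'):
  t=cams.get_image(n);print(n,bars(t,'blue',.06,150),[b for b in bars(t,'green',.045,100) if b[1][0]>0])
  if n=='side':cv2.imwrite('pics/s8.png',cv2.resize(t['image'][180:300,240:400],None,fx=4,fy=4)[:,:,::-1])
print(robot.state()['time_s'],robot.state()['eef_pos'])
E
```

```text
cam [0.5076 0.0131 0.3608]
w [([321.0, 83.0], [508.4, 13.8], [147.7, 30.4], 39.8)] [([374.0, 128.0], [516.1, -49.7], [75.9, 31.0], -51.1), ([270.0, 126.0], [450.6, 32.5], [69.9, 30.5], -51.6), ([379.0, 17.0], [590.1, 14.1], [72.3, 29.4], -50.2), ([263.0, 15.0], [524.2, 96.4], [74.1, 25.3], -50.2)]
top [([491.0, 118.0], [703.5, -560.4], [198.8, 138.1], -72.7)] [([149.0, 189.0], [587.8, 286.4], [172.9, 28.7], 79.7)]
side [([315.0, 233.0], [520.8, 27.1], [176.0, 32.7], 39.8), ([312.0, 121.0], [700.7, -514.9], [199.5, 131.5], -72.9)] [([305.0, 256.0], [527.8, 100.4], [78.3, 30.3], -52.4), ([292.0, 227.0], [596.3, 12.1], [56.3, 28.9], -51.5), ([323.0, 217.0], [521.3, -53.0], [60.3, 29.3], -50.2)]
14.05 [ 0.44414548 -0.03987937  0.23558229]
```

View pics/w8.png

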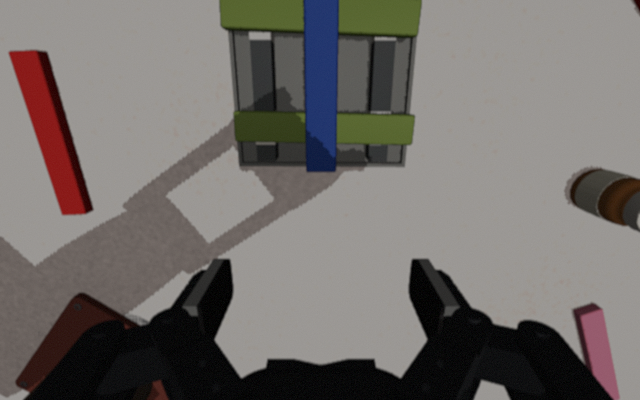

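View pics/s8.png

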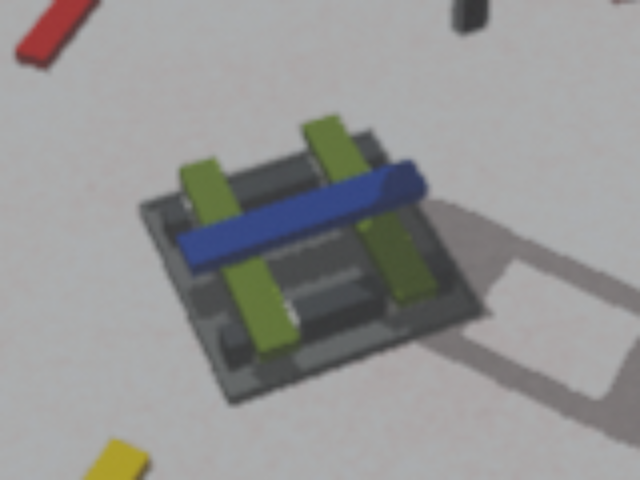

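The wrist view (blue at 321,85) and the side crop (blue from 185,250 to 420,180) show blue flat across both greens. It is centred and parallel to the rails, and the gripper is clear.

```bash
python3 -c "
from rig import robot
print(robot.state()['time_s']);robot.hand_in()"
```

```text
14.05
the job is handed in; nothing more can be done
```

The stack is built as asked and handed in at 14.05 s of robot time, with the gripper open and clear of everything. I laid the loose green divider on the two free bands, then the blue one on top across the middles of both greens.

- **Loose green:** its middle measures about (483, -9) mm in the world frame, against a target of (482.5, -9.5). It lies at -51.3°, about 1° off square to the rails and about 1° off the first green.
- **Blue:** the side camera puts its middle at (521, 27) mm and 39.8°. Correcting for that camera's offset of about +3.5 mm in y gives (521, 24). The stand centre is (521.5, 22.4), with rails at 39.5°.
- **First green:** I left it alone. It measured about 2° and 4 mm off its nominal place from the start, and was unchanged after the loose green went down. I aimed blue about 1 mm towards the midpoint of the two greens.
- **Forces:** the highest I read at the end of a move was about 16 N.
- **Checks that fell short:** in the last check the arm hid the stand from the top camera. The wrist camera saw only part of the blue bar, confirming its angle (39.8°) but not its middle.

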